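# Seat a sample carrier on a spring-held kinematic mount

### The arm

A 6-joint arm with a two-finger parallel gripper is mounted at the origin on a cart in front of the work surface, level with it; the furniture and walls round the work are solid. World frame = base frame: x ahead of the robot, y to its left, z up, the work surface at z = 0. Lengths are in m, angles in rad, forces in N, time in s.
With the tool pointing down it reaches from about 0.3 to 0.825 m from the base axis. Payload 5.4 kg.
Tool frame: the origin (TCP) lies at the very end of the fingers, on their centre line; the grasp point (between the pads) lies 19 mm behind it; z points along the fingers, y is the line along which they close (so a half turn about z gives the same grasp; the last joint's range is limited). The gripper opens to 92 mm and grips with 3 to 60 N. Pads are 20 mm wide; open, the fingers measure 128 mm over their backs; the gripper's body (75 mm by 189 mm) begins 69 mm behind the grasp point.
Start: joints at [1.037, 0.158, 1.597, -0, 1.386, -0.21], TCP at [0.183, 0.545, 0.215] pointing down, gripper open.
Joint ranges: [-2.91, 2.91], [-0.94, 2.29], [0.18, 2.7], [-1.29, 4.43], [0.17, 2.64], [-3, 3]. Speed limits (rad/s): [2.57, 2.57, 3.14, 3.14, 3.14, 3.14].

### API

Orientations are given as a rotation vector (axis times angle).
In Python, from workcell import bot gives the robot as it stands. Calls block until the motion is done:
- bot.goto(position, orientation): joint-space move of the TCP to a pose.
- bot.line_to(position, rot=None, max_speed=0.15): straight line of the TCP; rot=None keeps the orientation; max_speed is the mean speed in m/s.
- bot.set_joints(angles): joint-space move.
- bot.set_gripper(opening, newtons=None): opening from 0.0 (shut) to 1.0 (fully open); newtons is the grip in N (None keeps the last); returns when the fingers have stopped.
- bot.hold(seconds).
- bot.inverse_kinematics(position, orientation): joint angles nearest the present ones, or None.
- bot.read_camera(name): name is "scene" or "side" or "wrist"; returns a dict with "pixels" (384x512x3 uint8, blue, green, red), "fx", "fy", "cx", "cy" (pixels), "R" (3x3) and "t" (3): a world point X has camera coordinates R X + t. Camera axes: x right, y down, z forward; pixel columns grow to the right and rows downward; lengths in m; the calibration is good to about 2 mm. A picture is of the moment at which its call begins. There is no depth.
A pose or a line that the arm cannot do raises bot.MotionError and nothing moves.
- bot.job_done(): hands the job in; it is judged then, once.
Readings, each from a call of its own:
- bot.current_clock(): time.
- bot.current_joints(): joint angles.
- bot.current_joint_vel(): joint speeds.
- bot.current_effort(): joint torques, N m.
- bot.current_ee_pos(): TCP position.
- bot.current_tool_rot(): TCP orientation.
- bot.current_contact_force(): force on the tool from outside, world axes, zero at the start.
- bot.current_ft_torque(): the same for the moment, N m.
- bot.current_opening(): opening from 0.0 (shut) to 1.0 (fully open).
- bot.current_grip_force(): force on a finger pad.
Only numpy, scipy, OpenCV 4.12 (cv2) and the standard library are available. Lean on these libraries where they do the work, as an engineer would, in place of code of your own. Each camera call takes 0.05 s, during which the arm holds its last target. There are 200 camera calls.

### The job

Lift the white dust cover off the black kinematic mount and stand it upright on a free patch of the worktop. Then take only the top sample carrier from the nested stack of three, without dragging or shifting the two below it, and seat it on the mount's three balls, its red end at the mount's red housing, pressing it down until the two spring rollers ride over its ends and pull it fully home. Let go, and leave the bottles and the tube standing where they are.

Things in the scene. Friction and masses are not known exactly. Their poses are not given: they have to be found in the camera images.
- mount: fixed kinematic mount: black base plate 190 (its x) x 80 (its y) x 14 mm on the worktop; origin at the centre of its underside, z up. On it three steel balls, 12 mm diameter, at (x,y) = (34,0), (-30,17), (-30,-17) mm, tops 32 mm above the worktop. At each x end stands a spring catch: a housing from |x| = 68 to 92 mm, 28 mm wide, top at 50 mm, red at +x, grey at -x.
- mount_seat (a point): point at the mount's centre, 27 mm above the worktop, where the origin of a fully seated carrier lies (its top is then 41 mm above the worktop). Axes as the mount's.
- mount_red (a point): point of the mount at x = 50, y = 0 mm, 34 mm above the worktop, where carrier_a_red lies when seated.
- catch_red (a joint): outward travel, 0 (free) to 0.007 m, of the brass roller (10 mm diameter, axis along the mount's y, 39 mm above the worktop) at the red housing; spring 2.8 N + 0.5 N/mm. Free, the two rollers leave 103 mm between them. A carrier's end bead pushes it out about 3.3 mm in passing, 5 mm above the seat; home it reads about 2 mm.
- catch_grey (a joint): the same for the roller at the grey housing. Pressing a carrier down past both rollers takes roughly 8 to 12 N (hold it firmly, or it pitches in the fingers), felt from 12 to 6 mm above the seat; once past, they pull it down onto the balls and hold it with about 4 N. If only one end has gone past, the other sits some 10 mm high and can be pressed down on its top balls.
- cover: loose white dust cover, an upturned box 91 (x) x 62 (y) x 24 mm, 80 g, with a round black knob on top (20 mm diameter, from 24 to 42 mm above its rim). Origin: centre of its rim's underside, z up. It starts on the mount's base plate, over the balls, aligned with the mount. The worktop (z = 0) from x = 0.37 to 0.60, y = -0.40 to 0.37 m is free but for the things listed.
- carrier_a: top one of three identical nested aluminium carriers: plate 98 (x; 110 over the round end beads) x 60 (y) x 14 mm, about 160 g; vee grooves below fit the mount's balls one way round only. Origin: centre of its underside, z up; starts 36 mm above the worktop. Grip across y at the middle, flat sides 60 mm apart. Three balls, same (x,y) and size as the mount's, stand 9 mm proud of its top.
- carrier_a_red (a point): centre of the red end bead (10 mm diameter) of carrier_a, at (50,0,7) mm in its frame; a red stripe lies beside it on the top. The other end's bead is dark.
- carrier_b: middle carrier of the stack, same shape; starts with its underside 18 mm above the worktop; must stay. Its plate's top lies 4 mm below carrier_a's underside: fingertips more than about 15 mm below carrier_a's top reach it.
- carrier_c: lowest carrier of the stack, same shape, on the worktop; must stay.
- squeeze_bottle: loose squeeze bottle with a red cap, 67 mm diameter, 183 mm tall; origin: centre of its underside. Bystander.
- media_bottle_a: loose glass bottle with a blue cap, 56 mm diameter, 104 mm tall; origin: centre of its underside. Bystander.
- conical_a: loose 50 mL tube standing on its blue cap, 35 mm diameter, 113 mm tall, light; origin: centre of its underside. Bystander.
There are look-alikes about, which are no part of the job. Leave any purple look-alike of the cover alone.

How it is judged:
On the way, in this order (a step that is already met when the one before it is completed fails the run):
1. the dust cover stands upright on the worktop and is let go (height (world z) of cover below 0.006 m and angle between cover's own z axis and vertical below 0.08 rad and contact force between the fingers and cover below 0.3 N), for 0.2 s.
2. the top carrier is lifted at least 30 mm clear of the next one, which stays on the stack (height (world z) of carrier_a above 0.07 m and distance of each of carrier_b, carrier_c from where it was at the start of the episode below 0.012 m), for 0.1 s.
3. the top carrier is home on the three balls, red end at the red housing (distance between carrier_a and mount_seat below 0.0025 m and distance between carrier_a_red and mount_red below 0.004 m), for 0.2 s.
At the end, for the whole second after the job is handed in: carrier_a rests released on the mount, its origin within 2.5 mm of mount_seat and its red bead within 4 mm of mount_red; the cover stands released and upright on the worktop; the two other carriers lie within 12 mm of where they were; bottles and tube still stand (all of step 1 and all of step 3 and distance of each of carrier_b, carrier_c from where it was at the start of the episode below 0.012 m and linear speed of carrier_a below 0.01 m/s and contact force between the fingers and carrier_a below 0.3 N and angle between each of squeeze_bottle, media_bottle_a, conical_a's own z axis and vertical below 0.15 rad); the robot touches nothing.
It fails at once if the second or third carrier is lifted or dragged more than 15 mm (distance of any of carrier_b, carrier_c from where it was at the start of the episode above 0.015 m).
It fails at once if a bystander bottle or tube is tipped over or shifted more than 30 mm (distance of any of squeeze_bottle, media_bottle_a, conical_a from where it was at the start of the episode above 0.03 m or angle between any of squeeze_bottle, media_bottle_a, conical_a's own z axis and vertical above 0.35 rad).
It also fails if it takes over 67 s, if anything falls off the work surface, if the arm or the gripper's body presses on something with over 40 N, if the wrist force passes 120 N, or if a joint passes its speed limit or range.

## Working session

There is one attempt and no reset: what is moved stays moved. The work goes in short steps, each a Python script; the robot and the scene stay as the last script left them, time stands still between calls to the robot, and variables do not carry over. Pictures are saved under pics/ and viewed, at most 10 in all, crops included, and the job is handed in when it is done.

```bash
mkdir -p pics; ls
python3 - <<'E'
from workcell import bot
import cv2,numpy as np
for n in("scene","side"):
    c=bot.read_camera(n); cv2.imwrite(f"pics/{n}0.png",c["pixels"]); np.savez(f"pics/{n}0.npz",**c)
    print(n,c["fx"],c["cx"],c["cy"],(-c["R"].T@c["t"]).round(3),c["R"][2].round(2))
E
```

```text
pics
scene 346.5981459953399 256.5240074986459 192.63038224425682 [ 0.065 -0.819  0.871] [ 0.35  0.64 -0.68]
side 410.3506900677662 258.36885595519544 197.61912559416962 [ 0.379 -1.109  0.543] [ 0.12  0.9  -0.42]
```

View pics/scene0.png

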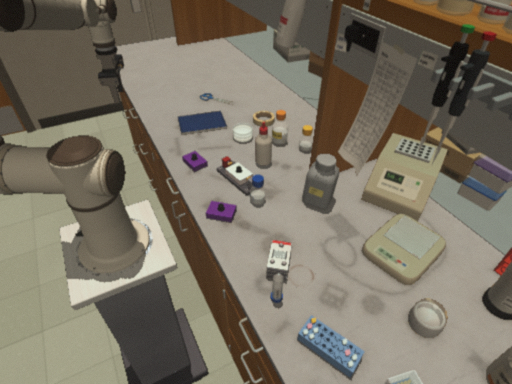

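View pics/side0.png

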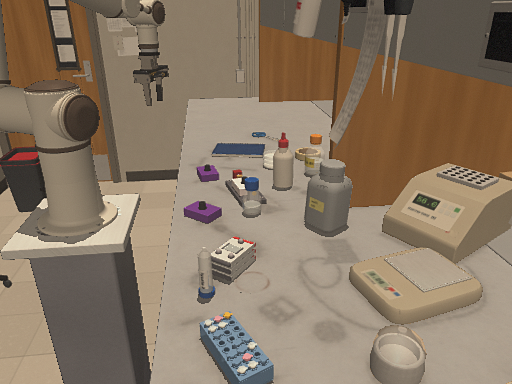

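The scene view shows:
- The mount with its white cover, at scene pixel (237,175). Its red housing is at (228,162).
- Two purple look-alikes of the cover, at (195,161) and (222,211), to be left alone.
- The carrier stack at (279,260), red stripe at (283,243), with the tube beside it at (277,288). The blue block at (330,345) is a rack.
- The blue-cap bottle at (258,190) and the squeeze bottle at (264,150).

I'll get coarse positions from these, then take close wrist views.

```bash
cat > h.py <<'E'
from workcell import bot
import cv2,numpy as np
from scipy.spatial.transform import Rotation as Ro
def ray(c,p,z):
    "pixel p -> world point at height z"
    R,t=c["R"],c["t"]; C=-R.T@t
    d=R.T@np.array([(p[0]-c["cx"])/c["fx"],(p[1]-c["cy"])/c["fy"],1])
    return C+d*(z-C[2])/d[2]
def proj(c,X):
    x=np.asarray(X)@c["R"].T+c["t"]; return np.c_[c["fx"]*x[:,0]/x[:,2]+c["cx"],c["fy"]*x[:,1]/x[:,2]+c["cy"]]
def down(yaw):
    "tool pointing down, tool y (closing line) at world angle yaw+90deg; yaw = world angle of the tool's x"
    return (Ro.from_euler("z",yaw)*Ro.from_euler("x",np.pi)).as_rotvec()
def snap(name,f,crop=None):
    c=bot.read_camera(name); cv2.imwrite(f"pics/{f}.png",c["pixels"]); np.savez(f"pics/{f}.npz",**c); return c
E
python3 - <<'E'
from h import *
s=np.load("pics/scene0.npz"); d=np.load("pics/side0.npz")
for n,p,z in [("knob",(240,170),.05),("redh",(228,161),.05),("stack",(279,258),.05),("stackred",(282,243),.05),("tube",(277,300),0),("media",(258,203),0),("squeeze",(263,165),0),("pur1",(195,165),.0),("pur2",(221,216),0),("rack",(330,350),0),("bigbottle",(320,205),0)]: print(n,ray(s,p,z).round(3))
for n,p,z in [("stack",(235,250),.05),("tube",(206,297),0),("media",(252,213),0),("squeeze",(283,187),0)]: print(n,ray(d,p,z).round(3))
print(Ro.from_rotvec(bot.current_tool_rot()).as_matrix().round(2))
m=Ro.from_rotvec(bot.current_tool_rot()).as_euler('xyz');print(m)
for P in [(.47,.1,.33),(.4,-.25,.33)]:
  for a in range(-180,180,45):
    q=bot.inverse_kinematics(P,down(np.radians(a))); print(P,a,None if q is None else np.round(q,2))
E
```

```text
knob [0.492 0.096 0.05 ]
redh [0.475 0.166 0.05 ]
stack [ 0.415 -0.318  0.05 ]
stackred [ 0.452 -0.275  0.05 ]
tube [ 0.359 -0.407  0.   ]
media [ 0.493 -0.046  0.   ]
squeeze [0.614 0.138 0.   ]
pur1 [0.371 0.263 0.   ]
pur2 [ 0.35  -0.043  0.   ]
rack [ 0.406 -0.587  0.   ]
bigbottle [ 0.685 -0.157  0.   ]
stack [ 0.428 -0.314  0.05 ]
tube [ 0.359 -0.41   0.   ]
media [ 0.498 -0.035  0.   ]
squeeze [0.625 0.145 0.   ]
[[-0.95  0.32 -0.  ]
 [ 0.32  0.95 -0.  ]
 [ 0.   -0.   -1.  ]]
[-3.13996720e+00 -3.56428339e-04  2.81780167e+00]
(0.47, 0.1, 0.33) -180 [-0.04 -0.14  1.68  0.    1.61 -1.61]
(0.47, 0.1, 0.33) -135 [-0.04 -0.14  1.68  0.    1.61 -2.4 ]
(0.47, 0.1, 0.33) -90 None
(0.47, 0.1, 0.33) -45 [-0.04 -0.14  1.68 -0.    1.61  2.31]
(0.47, 0.1, 0.33) 0 [-0.04 -0.14  1.68 -0.    1.61  1.53]
(0.47, 0.1, 0.33) 45 [-0.04 -0.14  1.68 -0.    1.61  0.74]
(0.47, 0.1, 0.33) 90 [-0.04 -0.14  1.68 -0.    1.61 -0.04]
(0.47, 0.1, 0.33) 135 [-0.04 -0.14  1.68  0.    1.61 -0.83]
(0.4, -0.25, 0.33) -180 [-0.82 -0.17  1.7  -0.    1.61 -2.39]
(0.4, -0.25, 0.33) -135 None
(0.4, -0.25, 0.33) -90 [-0.82 -0.17  1.7  -0.    1.61  2.33]
(0.4, -0.25, 0.33) -45 [-0.82 -0.17  1.7  -0.    1.61  1.54]
(0.4, -0.25, 0.33) 0 [-0.82 -0.17  1.7  -0.    1.61  0.76]
(0.4, -0.25, 0.33) 45 [-0.82 -0.17  1.7   0.    1.61 -0.03]
(0.4, -0.25, 0.33) 90 [-0.82 -0.17  1.7   0.    1.61 -0.82]
(0.4, -0.25, 0.33) 135 [-0.82 -0.17  1.7   0.    1.61 -1.6 ]
```

Run:
```python
from h import *
bot.goto((.42,-.30,.33),down(np.radians(49))); c=snap("wrist","w_stack"); print((-c["R"].T@c["t"]).round(3),c["fx"],c["R"][2])
bot.goto((.48,.10,.33),down(np.radians(104))); c=snap("wrist","w_mount"); print((-c["R"].T@c["t"]).round(3),c["fx"],c["R"][2]); print(bot.current_clock())
a=[cv2.imread(f"pics/w_{n}.png") for n in("stack","mount")]
cv2.imwrite("pics/w_both.png",cv2.resize(np.vstack(a),(400,600)))
```

```text
[ 0.474 -0.238  0.5  ] 304.8035130437596 [-0.18990185 -0.21838811 -0.95720631]
[0.46  0.179 0.5  ] 304.8035130437596 [ 0.06996655 -0.28126194 -0.95707701]
4.8
```

View pics/w_stack.png

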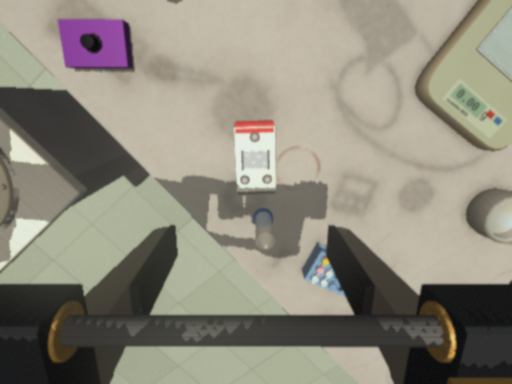

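View pics/w_mount.png

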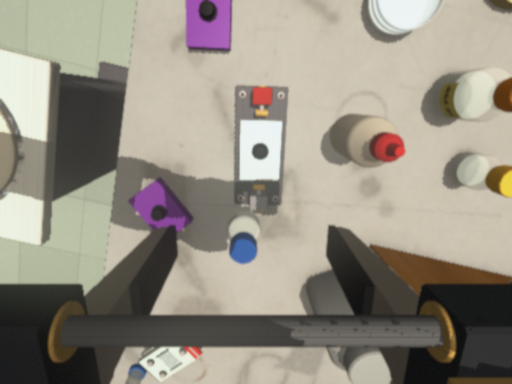

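The wrist views confirm the choice. The stack has a red stripe at (254,127), its top spans (236,122) to (274,190), and the tube is at (263,225). The white cover is on the mount with its knob at (260,151), and the red housing is at (262,96). Purple look-alikes are at (208,25) and (160,205). Next I'll measure these precisely and check the gripper body's clearance to the squeeze bottle (cap at (386,148)).

```bash
cat >> h.py <<'E'
def tri(obs):
    "least-squares point from [(cam,pixel),...]"
    A=[];b=[]
    for c,p in obs:
        R,t=c["R"],c["t"];C=-R.T@t;d=R.T@np.array([(p[0]-c["cx"])/c["fx"],(p[1]-c["cy"])/c["fy"],1]);d/=np.linalg.norm(d)
        M=np.eye(3)-np.outer(d,d);A.append(M);b.append(M@C)
    return np.linalg.lstsq(np.vstack(A),np.hstack(b),rcond=None)[0]
def blob(c,mask,near,z):
    "component of mask nearest a pixel, outlined on the plane z: minAreaRect centre, size, long-axis angle (deg)"
    n,l,st,ce=cv2.connectedComponentsWithStats(cv2.morphologyEx(mask.astype(np.uint8),cv2.MORPH_CLOSE,np.ones((7,7))))
    i=1+min((np.hypot(*(ce[k]-near)),k-1) for k in range(1,n) if st[k,4]>60)[1]
    pts=cv2.findContours((l==i).astype(np.uint8),0,cv2.CHAIN_APPROX_NONE)[0][0].reshape(-1,2)
    w=np.array([ray(c,p,z)[:2] for p in pts]); (x,y),(a,b),g=cv2.minAreaRect((w*1000).astype(np.float32))
    if a<b: a,b,g=b,a,g+90
    return np.round([x,y,a,b,g],1),st[i],ce[i]
def white(im): h=cv2.cvtColor(im,cv2.COLOR_BGR2HSV); return (h[...,1]<40)&(h[...,2]>TH)
TH=215
def red(im): h=cv2.cvtColor(im,cv2.COLOR_BGR2HSV); return ((h[...,0]<8)|(h[...,0]>172))&(h[...,1]>150)&(h[...,2]>90)
E
python3 - <<'E'
from h import *
L=lambda f:dict(np.load(f"pics/{f}.npz"))
m,k,s,d=map(L,("w_mount","w_stack","scene0","side0"))
print("pix",m["pixels"][140,250],m["pixels"][100,295],k["pixels"][145,245],k["pixels"][145,290])
print("cover",blob(m,white(m["pixels"]),(260,151),.038))
print("knob",ray(m,(260,151),.056), "redhousing",blob(m,red(m["pixels"]),(262,96),.05))
print("stack",blob(k,white(k["pixels"])|red(k["pixels"]),(255,155),.05)); print("stackred",blob(k,red(k["pixels"]),(254,127),.05))
print("ball",[ray(k,p,.059).round(4) for p in((254,137),(244,180),(264,180))])
print("sq tip",ray(m,(389,148),.183),tri([(s,(264,126)),(d,(284,134)),(m,(389,148))]))
print("tube",ray(k,(262,213),0.01))
im=np.hstack([cv2.resize(s["pixels"][115:215,190:300],None,fx=3.6,fy=3.6,interpolation=2),cv2.resize(d["pixels"][125:225,210:310],None,fx=3.6,fy=3.6,interpolation=2)]);cv2.imwrite("pics/crop.png",im)
E
```

```text
pix [242 244 237] [182 200 208] [228 237 230] [165 183 193]
cover (array([491. , 109.7,  89. ,  61. , 103.3]), array([ 240,  121,   42,   59, 2088], dtype=int32), array([259.67193487, 149.27490421]))
knob [0.48978429 0.11210997 0.056     ] redhousing (array([473.4, 187.8,  25.3,  20.1,  13.9]), array([253,  88,  19,  16, 285], dtype=int32), array([261.78245614,  95.47368421]))
stack (array([ 425.8, -300.2,   97.9,   58. ,   50.3]), array([ 235,  122,   40,   66, 1936], dtype=int32), array([254.80578512, 152.12758264]))
stackred (array([ 452.2, -267.4,   53.5,   12.8,  139.1]), array([235, 122,  38,  10, 343], dtype=int32), array([253.57725948, 126.28279883]))
ball [array([ 0.4435, -0.2784,  0.059 ]), array([ 0.3907, -0.3168,  0.059 ]), array([ 0.4133, -0.3364,  0.059 ])]
sq tip [0.61096847 0.16652459 0.183     ] [0.62366865 0.1630722  0.17148023]
tube [ 0.36617404 -0.38971816  0.01      ]
```

View pics/crop.png

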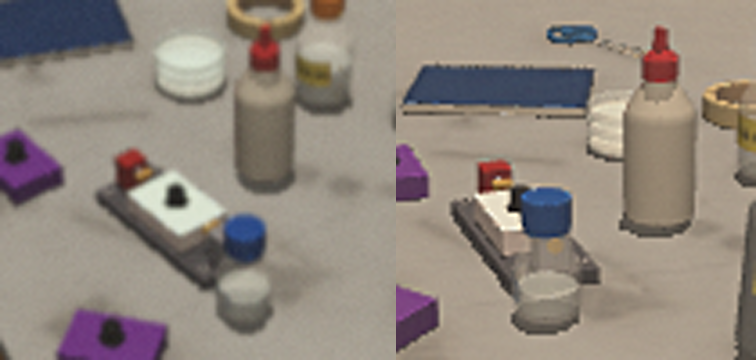

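The crop shows the squeeze bottle's shoulder is low, so the gripper body clears it by about 10 mm. Now the cover: grip its knob on a diagonal, away from the bottle and the housings.

Run:
```python
from h import *
r=down(np.radians(152)); x,y=.4903,.1108
bot.set_gripper(.6,20)
bot.goto((x,y,.15),r); bot.line_to((x,y,.041)); bot.set_gripper(0,20)
print(bot.current_opening(),bot.current_grip_force())
bot.line_to((x,y,.20)); print(bot.current_opening(),bot.current_contact_force().round(2))
bot.goto((.50,-.165,.12),r); c=snap("wrist","w_cov")
bot.line_to((.50,-.165,.032)); print(bot.current_contact_force().round(2))
bot.line_to((.50,-.165,.0275),max_speed=.03); print(bot.current_contact_force().round(2))
bot.set_gripper(.5); bot.line_to((.50,-.165,.2))
bot.goto((.485,.08,.30),down(np.radians(104))); snap("wrist","w_m2"); s=snap("scene","s2"); print(bot.current_clock())
```

```text
0.20785197922586832 20.000267922878265
0.21029457647898592 [ 0.53 -0.58 -0.23]
[ 0.46 -1.4   0.3 ]
[ 0.05  0.52 -0.9 ]
14.35
```

View pics/w_m2.png

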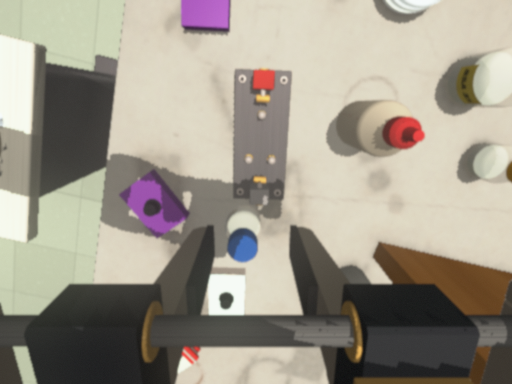

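View pics/s2.png

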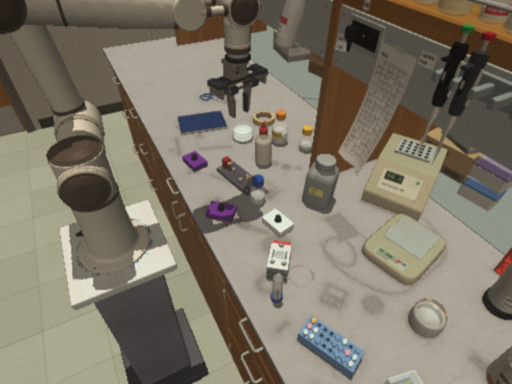

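The cover stands on clear worktop at scene (278,221). In the wrist view the mount is bare, with its balls at (262,115), (248,159) and (271,159) and its red housing at (263,79). Next come matched close views of the mount and the stack from the same tool-relative pose, so that calibration bias cancels.

Run:
```python
from h import *
def look(x,y,deg,z,f):
    a=np.radians(deg); bot.goto((x-.03*np.cos(a),y-.03*np.sin(a),z),down(a)); bot.hold(.2); return snap("wrist",f)
m=look(.4903,.1108,103.3,.182,"m3"); k=look(.4258,-.3005,50,.20,"k3"); print(bot.current_clock())
bot.set_gripper(1.0)
ims=[]
for c,p,deg,zt in((m,(.4903,.1108),103.3,.026),(k,(.4258,-.3005),50,.053)):
    a=np.radians(deg);u=np.array([np.cos(a),np.sin(a)]);v=np.array([-u[1],u[0]])
    B=[np.r_[np.array(p)+u*i+v*j,zt] for i,j in((.034,0),(-.03,.017),(-.03,-.017),(0,0))]
    q=proj(c,B); print(q.round(1)); im=c["pixels"].copy(); n=q[3].round().astype(int)
    im=im[max(n[1]-95,0):n[1]+95,n[0]-65:n[0]+65]; print("crop origin",n[0]-65,max(n[1]-95,0),im.shape); ims.append(cv2.resize(im,(390,3*im.shape[0]),interpolation=2))
h=min(i.shape[0] for i in ims); cv2.imwrite("pics/mk.png",np.hstack([i[:h] for i in ims]))
```

```text
16.925
[[249.3 116.8]
 [234.1 176.2]
 [264.7 176.2]
 [249.4 149.2]]
crop origin 184 54 (190, 130, 3)
[[251.5 119.3]
 [235.5 180.4]
 [267.2 180.4]
 [251.4 152.6]]
crop origin 186 58 (190, 130, 3)
```

View pics/mk.png

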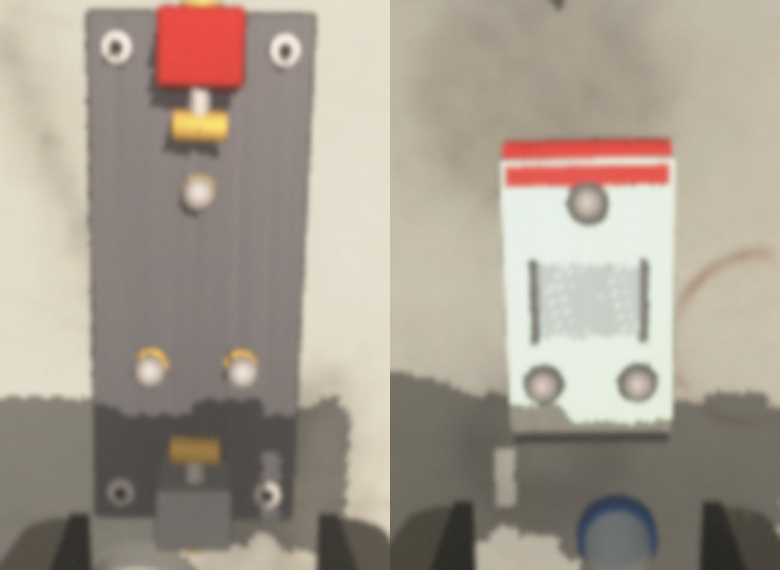

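```bash
cat > fit.py <<'E'
from h import *
from scipy.optimize import least_squares
B=np.array([(.034,0),(-.03,.017),(-.03,-.017)])
def fit(f,uv,z,p0):
    c=dict(np.load(f"pics/{f}.npz"))
    F=lambda p:(proj(c,np.c_[B@np.array([[np.cos(p[2]),np.sin(p[2])],[-np.sin(p[2]),np.cos(p[2])]])+p[:2],[z]*3])-uv).ravel()
    s=least_squares(F,p0,x_scale=[.01,.01,.1]); return s.x,s.fun
E
python3 - <<'E'
from fit import *
for f,uv,z,p in(("m3",[(249.7,117.3),(233.7,176),(264,176)],.026,(.49,.11,1.8)),("k3",[(251.4,125.7),(237,185.7),(268.4,185.4)],.053,(.42,-.3,.87))):
    x,r=fit(f,np.array(uv),z,p); print(f,x[:2].round(4),np.degrees(x[2]).round(2),r.round(1))
E
```

```text
m3 [0.4902 0.1107] 102.52 [-0.1 -0.4 -0.1  0.   0.2  0.4]
k3 [ 0.4225 -0.3056] 51.28 [ 0.1 -0.4 -0.1  0.4  0.   0.1]
```

Fits: mount (0.4902, 0.1107) at 102.5°, carrier_a (0.4225, -0.3056) at 51.3°, residuals under 0.5 px. Now the grasp.

Run:
```python
from h import *
r=down(np.radians(51.3)); x,y=.4225,-.3056
bot.goto((x,y,.13),r); bot.line_to((x,y,.0378),max_speed=.08); print(bot.current_contact_force().round(2))
bot.set_gripper(.70,3); print(bot.current_opening(),bot.current_contact_force().round(2))
bot.set_gripper(0,3); print(bot.current_opening(),bot.current_contact_force().round(2),bot.current_grip_force())
bot.set_gripper(0,50); print(bot.current_opening(),bot.current_contact_force().round(2))
bot.line_to((x,y,.06),max_speed=.03); print(bot.current_contact_force().round(2))
bot.line_to((x,y,.20)); bot.hold(.2); print(bot.current_contact_force().round(2),bot.current_opening())
snap("wrist","w5"); s=snap("scene","s5"); d=snap("side","d5"); print(bot.current_clock())
cv2.imwrite("pics/c5.png",np.hstack([cv2.resize(s["pixels"][140:320,190:320],None,fx=3,fy=3),cv2.resize(d["pixels"][130:310,170:300],None,fx=3,fy=3)]))
```

```text
[-0.22  1.84  0.06]
0.7010343045288868 [ 0.22 -0.12 -0.31]
0.6496717916905341 [0.37 0.5  0.99] 2.997861010953784
0.6475566382379587 [-1.72  1.57  0.91]
[ 0.45  0.42 -1.96]
[ 0.81 -0.44 -2.58] 0.6457893600196369
22.7833
```

View pics/c5.png

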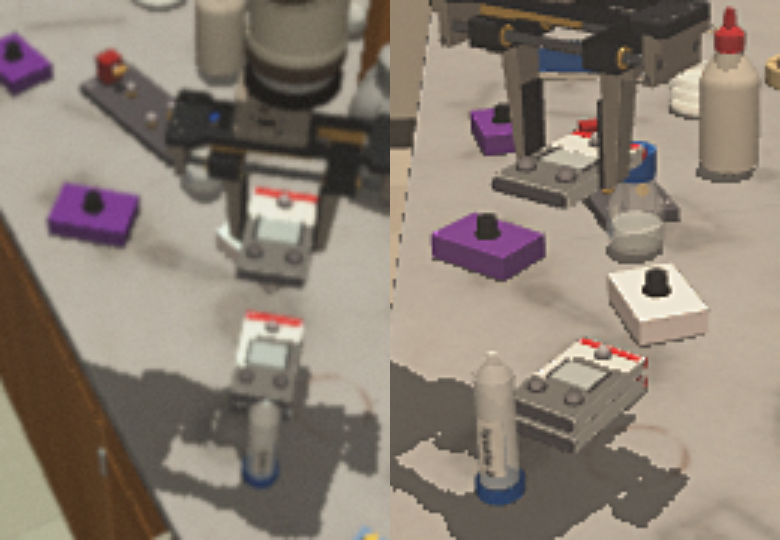

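In the crop, carrier_a is held level with its red end forward. Two carriers stay nested at (270,350), the cover is upright at (655,305), and the tube is standing. Next is seating, in slow steps while watching the force.

Run:
```python
from h import *
r=down(np.radians(102.5)); x,y=.4902,.1107
a=np.radians(102.5);R=np.array([[np.cos(a),np.sin(a)],[-np.sin(a),np.cos(a)]])
bot.set_gripper(0,60)
bot.goto((x,y,.20),r); bot.line_to((x,y,.065),max_speed=.1); bot.hold(.2)
f0=bot.current_contact_force()
def rep(z):
    f=bot.current_contact_force()-f0; print(z,(R@f[:2]).round(1),f[2].round(1),bot.current_ft_torque().round(2),bot.current_ee_pos().round(4))
    return f
rep(0)
for z in(.046,.042,.039,.036,.034,.032,.030,.0288):
    bot.line_to((x,y,z),max_speed=.02); f=rep(z)
    if np.linalg.norm(f)>30: print("stop");break
print(bot.current_clock(),bot.current_opening()); snap("wrist","w6")
s=snap("scene","s6");d=snap("side","d6")
cv2.imwrite("pics/c6.png",np.hstack([cv2.resize(s["pixels"][130:220,195:295],None,fx=4,fy=4),cv2.resize(d["pixels"][140:230,205:305],None,fx=4,fy=4)]))
```

```text
0 [0. 0.] 0.0 [-0.1   0.04 -0.  ] [0.4905 0.1107 0.0654]
0.046 [-0.2 -0.4] -0.4 [-0.04  0.04  0.01] [0.4903 0.1107 0.0461]
0.042 [-0.7 -0.7] 3.3 [-0.11  0.01 -0.02] [0.4907 0.1106 0.0424]
0.039 [-0.4 -1.8] 7.7 [-0.1  -0.19  0.  ] [0.4915 0.1107 0.0399]
0.036 [-0.6 -3. ] 3.5 [-0.09 -0.55 -0.  ] [0.4911 0.1107 0.0363]
0.034 [-0.8 -3.5] -0.8 [-0.11 -0.45  0.04] [0.4897 0.1107 0.0333]
0.032 [ 0.  -2.4] -4.5 [-0.15 -0.37  0.08] [0.4892 0.1106 0.031 ]
0.03 [-2.5 -2.5] -4.5 [-0.34 -0.47  0.04] [0.4901 0.1105 0.0297]
0.0288 [-2.5  0.9] 4.6 [-0.57  0.17 -0.05] [0.4904 0.1105 0.0293]
29.3083 0.6461438744702981
```

The force rose to 8 N, turned into a pull, then became contact on the balls, which is what a snap home should look like. I'll release, then check from above.

Run:
```python
from h import *
x,y=.4902,.1107; a=np.radians(103.3)
bot.set_gripper(1.0); print(bot.current_contact_force().round(2))
bot.line_to((x,y,.197),max_speed=.12)
bot.goto((.4903-.03*np.cos(a),.1108-.03*np.sin(a),.182+.0),down(a)); bot.hold(.3)
c=snap("wrist","m7"); s=snap("scene","s7"); d=snap("side","d7"); print(bot.current_clock())
u=cv2.resize(c["pixels"][54:244,184:314],(390,570),interpolation=2); v=cv2.resize(d["pixels"][140:330,170:300],(390,570),interpolation=2)
cv2.imwrite("pics/c7.png",np.hstack([u,v]))
```

```text
[-0.79 -0.65 -0.96]
32.3583
```

View pics/c7.png

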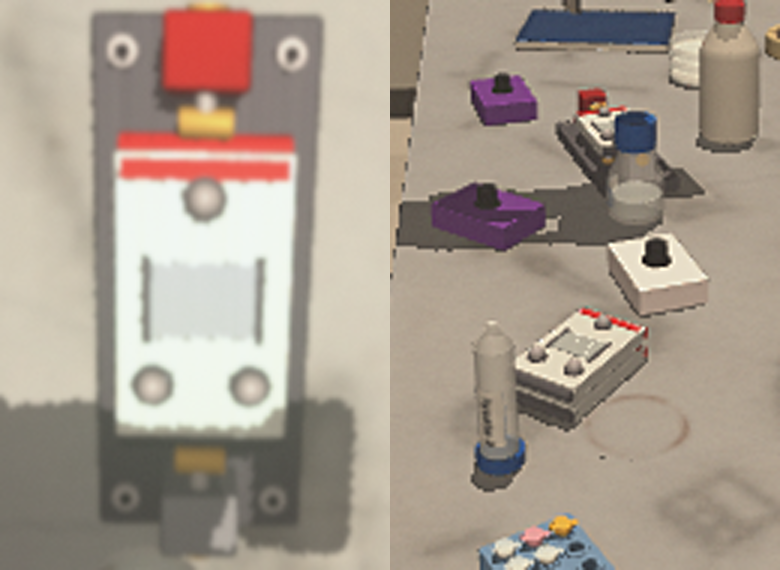

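From above, the carrier sits between both rollers with its red end at the red housing. I'll check the fit numerically, including height.

Run:
```python
from fit import *
uv=np.array([(251.7,120),(234.4,182.4),(267,182.4)])
for z in(.040,.044,.049,.054):
    x,r=fit("m7",uv,z,(.49,.11,1.8)); print(z,x[:2].round(4),np.degrees(x[2]).round(2),r.round(1),np.abs(r).sum().round(2))
c=dict(np.load("pics/m7.npz"))
# mount reference in the same image: corner screws of base plate seen at crop (121,51),(292,54),(124,498),(273,500)
q=np.array([(121,51),(292,54),(124,498),(273,500)])/3+(184,54)-.3
w=np.array([ray(c,p,.014)[:2] for p in q]); print(w.mean(0).round(4),np.degrees(np.arctan2(*(w[:2].mean(0)-w[2:].mean(0))[::-1])).round(2))
```

```text
0.04 [0.4905 0.1096] 102.59 [-0.1  0.3  0.3 -0.4 -0.2  0. ] 1.41
0.044 [0.4903 0.1103] 102.59 [-0.1 -0.2  0.1 -0.1 -0.   0.3] 0.84
0.049 [0.4901 0.1112] 102.59 [-0.1 -0.8 -0.1  0.3  0.2  0.7] 2.28
0.054 [0.4899 0.1121] 102.59 [-0.1 -1.5 -0.4  0.7  0.5  1.1] 4.28
[0.4906 0.1088] 102.33
```

```bash
python3 -c "
from workcell import bot
print(bot.job_done(),bot.current_clock())"
```

```text
the job is handed in; nothing more can be done
the job is handed in; nothing more can be done
```

The job is handed in at about 33 s of the 67 s allowed, with no verdict returned: by my last camera check carrier_a is released and home on the mount with its red end at the red housing (about 0.5 mm from the measured seat), the cover stands upright on the worktop, the two lower carriers are still nested, and the bottles and tube are standing.

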